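# Lay the block down for cross-drilling

## Robot

A 6-joint arm with a two-finger parallel gripper is mounted at the origin on the work surface. World frame = base frame: x ahead of the robot, y to its left, z up, the work surface at z = 0. Lengths are in mm, angles in rad, forces in N, time in s.
With the tool pointing down it reaches from about 375 to 900 mm from the base axis. Payload 3.1 kg.
Tool frame: the origin (TCP) lies on the front face of the gripper's body, between the roots of the fingers; the fingertips stand 70 mm ahead of it and the grasp point (between the pads) lies 51 mm ahead of it (arm.tcp_to_grasp is the distance from the TCP to the grasp point, in mm); z points along the fingers, y is the line along which they close (so a half turn about z gives the same grasp; the last joint's range is limited). The gripper opens to 87 mm and grips with 3 to 60 N. Pads are 19 mm wide; open, the fingers measure 117 mm over their backs; the gripper's body (75 mm by 190 mm) begins 51 mm behind the grasp point.
Start: joints at [1.153, 0.527, 1.433, -0, 1.181, -0.178], TCP at [148.403, 607.103, 292.248] pointing down, gripper open.
Joint ranges: [-3.08, 3.08], [-0.75, 2.2], [0.22, 2.44], [-1.43, 4.57], [0, 2.65], [-2.85, 2.85]. Speed limits (rad/s): [2.79, 2.79, 3.14, 3.14, 3.14, 3.14].

## Interface

Orientations are given as a unit quaternion [w, x, y, z].
In Python, from cell import status, optics, arm gives the robot as it stands.
- The arm moves only by the tool send_rows, never from a script. Its argument "steps" is a list of rows, each a list of 2 entries, a list of its own where there are three numbers: the shift along the tool's x, y, z in cm, then the turn about the tool's z in rad. A call has 1 to 10 rows; each row is the pose to reach, as a shift and turn from the pose commanded when the call began, along the tool's axes at that moment; what a row does not reach only later rows make up. A row lasts 1/12 s, in which the tool goes at most 41.7 mm and 7.16 degrees, less where a joint would pass 70% of its speed; a pose out of reach is approached as far as the arm can. A call with a gripper value outside its range is refused whole. "gripper" is the closure, from -1 (fully open) to 1 (shut), set as the call begins (left out, the last holds). The fingers move at their own pace and stop on an object; the grip force is fixed at half the most. Time passes only in rows, so rows that repeat a pose let the fingers close. It gives the time, the measured TCP pose, the force and the opening at its end, in the units of the state.
- status.state(): the state, without advancing time (a new reading comes with each control period).
- optics.grab_frame(name): name is "scene" or "top"; returns a dict with "pixels" (420x560x3 uint8, blue, green, red), "depth" (420x560 float32, mm along the optical axis (not along the pixel's ray), 0 where there is no reading), "K" (3x3 intrinsics, pixels), "R" (3x3) and "t" (3): a world point X has camera coordinates R X + t. Camera axes: x right, y down, z forward; pixel columns grow to the right and rows downward; lengths in mm; the calibration is good to about 2 mm. A picture is of the moment at which its call begins.
- arm.hand_in(): hands the job in, once; it reports no verdict.
The state is a dict: "time": time; "q": joint angles; "qd": joint speeds; "effort": joint torques, N m; "eef_pos": TCP position; "orientation": TCP orientation; "force": force on the tool from outside, world axes, zero at the start; "wrist_torque": the same for the moment, N m; "opening": opening from 0.0 (shut) to 1.0 (fully open).
Only numpy, scipy, OpenCV 4.12 (cv2) and the standard library are available. Lean on these libraries where they do the work, as an engineer would, in place of code of your own. Each camera call takes 0.05 s, during which the arm holds its last target. There are 200 camera calls.

## Task

The end holes are done, so lay the standing aluminium block on its side for cross-drilling: bring its foot up to the near edge of the plywood board and push it over that edge, so that it lies flat on the board with the blue marked face up. Then slide it across to the fence and press it there firmly for a moment to bed it, and after that slide it along the fence until it meets the brass stop screw and press it home there in the same way, so that it stays snug and square against both. A firm press is 15 to 20 N at the hand; never push on the block with more than 25 N, as fence and stop are only held by wing nuts, and leave the tools around alone.

Things in the scene. Friction and masses are not known exactly. Their poses are not given: they have to be found in the camera images.
- fixture: Grey slotted cast-iron drilling table, 320 x 260 x 28 mm, fixed to the bench. Origin on the bench; x points from its bare near part to the plywood board and end stop, y towards the fence, z up. Bare part: top at z = 28 mm, from x = -165 to -50 mm, flat over |y| below 75 mm (bolt heads 10 mm high at x = -140, y = +-85). Board: 12 mm thick, x = -50 to 130, y = -100 to 100 mm, top at z = 40 mm.
- board_edge (a point): Middle of the top of the board's near edge: the step, 12 mm above the cast plate, over which the block is tipped. Axes as the fixture's.
- fence: Fence: an aluminium bar 22 mm wide and high on the board along the fixture's x, from x = -48 to 128 mm, with two wing nuts standing up to 20 mm above it. Origin: at the foot of the face that the block is to touch, at x = 0, y = 45 mm of the fixture, on the board; axes as the fixture's, the face looks to -y. The board's other side is free.
- stop: Dark angle-steel end stop on the board, face 86 mm wide, 36 mm high, looking to -x. Origin: middle of the face's foot, on the board; axes as the fixture's; its x differs from run to run. The block meets the head of its brass stop screw (stop_screw; 15 mm across, 20 mm above the board, at y = 10 mm), which sticks out 8 to 20 mm before the face: that is not measured, so home must be felt.
- block: Aluminium block, 40 (x) x 70 (y) x 92 (z) mm, 0.6 to 0.9 kg, standing on end on the bare cast plate, 10 to 30 mm before the board's edge, roughly square to it. Origin: centre of its foot; z runs up to the drilled end with two dark holes; the -x face is dyed blue with scribed marks and looks away from the board; the +y face looks to the fence side.
- block_center (a point): Centre of the block, 46 mm above its foot while it stands; axes as the block's. Pushed higher than about 40 mm above its foot it may tip before it slides. Pushed near its top against the board's edge it topples by itself beyond about 35 degrees and then lies with some 15 to 45 mm overhanging the edge. Sliding it takes 2 to 6 N.
- block_end (a point): Centre of the block's drilled end (its top end while it stands, the end to go against the stop screw). Axes as the block's.
- block_left (a point): Centre of the block's +y face, the one to go against the fence. Axes as the block's.
- blue_face (a point): Centre of the block's blue marked face, which must end on top. Axes as the block's.
- chuck_key_center (a point): Bystander: steel T-shaped chuck key, 95 mm long, lying on the bench on the -y side of the fixture.
- try_square_center (a point): Bystander: small steel try square, 120 x 75 mm, lying on the bench on the +y side of the fixture.
- oil_bottle_center (a point): Bystander: yellow oil bottle with red cap, 48 mm across, 115 mm tall, standing on the bench on the -y side beyond the block.
Things that resemble listed ones, but are neither listed nor needed, are in the scene too. What is meant by the block is not green or pink, and is the larger of those in its own colour.

How it is judged (in metres and radians):
On the way, in this order (a step that is already met when the one before it is completed fails the run):
1. the block has been tipped over the edge and lies on the board, blue face up (z of blue_face in the frame of board_edge above 0.036 m and angle between the x axis of block and the z axis of fixture, either way round below 0.06 rad and x of block_end in the frame of board_edge above 0.02 m), for 0.2 s.
2. the lying block is pressed against the fence with at least 7 N for 0.2 s (contact force between block and fence above 7 N and z of blue_face in the frame of board_edge above 0.036 m), for 0.2 s.
3. the block, along the fence, is pressed against the stop screw with at least 7 N for 0.2 s (contact force between block and stop_screw above 7 N and y of block_left in the frame of fence above -0.008 m and z of blue_face in the frame of board_edge above 0.036 m), for 0.2 s.
At the end, for the whole second after the job is handed in: The block lies flat on the board (within 1.7 degrees), blue face up, its drilled end within 1.8 mm of the stop screw's head and its side within 1.8 mm of the fence, square to the fixture within 1.4 degrees, at rest and released (x of block_end in the frame of stop_screw above -0.0018 m and y of block_left in the frame of fence above -0.0018 m and angle between the z axis of block and the x axis of fixture, either way round below 0.025 rad and angle between the x axis of block and the z axis of fixture, either way round below 0.03 rad and z of blue_face in the frame of board_edge between 0.037 and 0.043 m and linear speed of block below 0.01 m/s); the robot touches nothing.
It fails at once if the robot pushes on the block with more than 26 N (contact force between any of the fingers, the arm and block above 26 N).
It fails at once if the chuck key is moved by more than 15 mm (distance of chuck_key_center from where it was at the start of the episode above 0.015 m).
It fails at once if the try square is moved by more than 15 mm (distance of try_square_center from where it was at the start of the episode above 0.015 m).
It fails at once if the oil bottle is moved by more than 15 mm (distance of oil_bottle_center from where it was at the start of the episode above 0.015 m).
It also fails if it takes over 72 s, if anything falls off the work surface, if the arm or the gripper's body presses on something with over 40 N, if the wrist force passes 120 N, or if a joint passes its speed limit or range.

## Working session

There is one attempt and no reset: what is moved stays moved. The work goes in short steps, Python scripts to look and compute and a tool call to move; the robot and the scene stay as the last step left them, time stands still between calls to the robot, and variables do not carry over. Pictures are saved under pics/ and viewed, on a budget of 10 in all, crops included, one or two more only if the job needs it, and the job is handed in when it is done.

Besides the shell and the picture viewer there is one more tool, called after "Emit:" in YAML: its name, and indented under it one key for each argument. send_rows: Moves the arm, as the interface text tells. Its arguments: {"type":"object","properties":{"steps":{"type":"array","items":{"type":"array"}},"gripper":{"type":"number"}},"required":["steps"]}

```bash
ls; mkdir -p pics; cat > h.py <<'E'
import numpy as np, cv2
from cell import status, optics, arm
def grab(n):
    f=optics.grab_frame(n); np.savez(f'{n}.npz',**f); return f
def pts(f):
    K,R,t,d=f['K'],f['R'],f['t'],f['depth'].astype(float)
    v,u=np.mgrid[:d.shape[0],:d.shape[1]]
    c=np.stack([(u-K[0,2])/K[0,0]*d,(v-K[1,2])/K[1,1]*d,d],-1)
    return (c-t)@R
def ray(f,u,v,z):
    K,R,t=f['K'],f['R'],f['t']
    o=-R.T@t; w=R.T@np.linalg.inv(K)@np.array([u,v,1.]); return o+w*(z-o[2])/w[2]
E
python3 - <<'E'
from h import *
for n in('scene','top'):
    f=grab(n); cv2.imwrite(f'pics/{n}0.png',f['pixels']); print(n,-f['R'].T@f['t'],f['R'].round(2).tolist(),f['K'][0,0])
print(status.state())
E
```

```text
pics
scene [1112.17777728 -439.85441437  838.68384925] [[0.61, 0.79, -0.0], [0.56, -0.44, -0.7], [-0.56, 0.43, -0.71]] 535.356945515591
top [ 384.77837735   -7.12661882 1329.14112645] [[-0.01, -1.0, -0.0], [-0.99, 0.01, -0.13], [0.13, 0.0, -0.99]] 537.6912637991986
{'time': 0.1, 'q': array([ 1.15254436e+00,  5.28371100e-01,  1.43378607e+00,  4.63651464e-06,
        1.18139811e+00, -1.78474948e-01]), 'qd': array([-3.53790034e-05, -1.53498704e-03, -2.16123859e-03, -1.05415340e-03,
       -3.59873619e-05, -5.29180787e-04]), 'effort': array([-2.77736190e-04, -4.40983701e+01, -1.77150553e+01,  6.34490303e-02,
        5.33668580e-02, -2.54421184e-05]), 'eef_pos': array([148.16497269, 606.63766072, 291.36686331]), 'orientation': array([-2.90510932e-04,  1.19602337e-01,  9.92821393e-01, -9.37322722e-04]), 'force': array([-0.37350638, -0.35919199, -0.50060162]), 'wrist_torque': array([-0.04148089, -0.01623374, -0.0302695 ]), 'opening': 1.0013879825362229}
```

View pics/scene0.png

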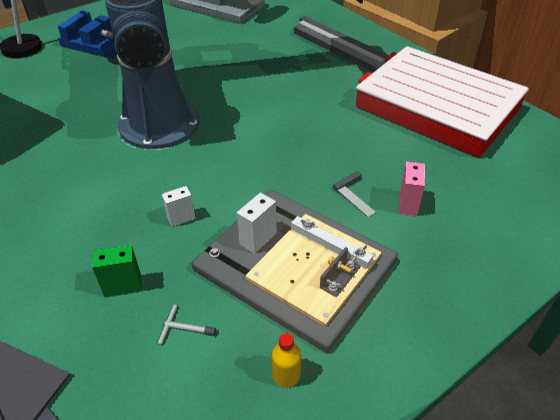

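View pics/top0.png

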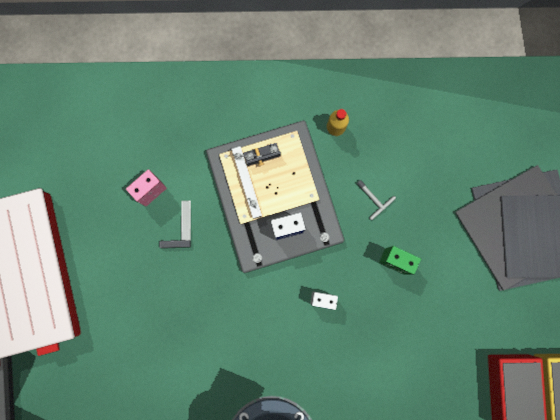

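Scene view: candidates for the block are the grey one on the cast plate (scene 257,222; top 288,225), a smaller grey one on the bench (178,205; top 325,300), a green one (118,270) and a pink one (412,188). The block is the larger grey one, standing on the plate before the board. The oil bottle (287,360) and chuck key (185,325) are on the -y side, the try square (355,195) on the +y side.

```bash
cat > m.py <<'E'
from h import *
f=dict(np.load('top.npz')); s=dict(np.load('scene.npz'))
def rect(f,m,z):
    c=max(cv2.findContours(m.astype(np.uint8),0,2)[0],key=cv2.contourArea)
    P=np.array([ray(f,u,v,z)[:2] for u,v in c[:,0]],np.float32)
    return cv2.minAreaRect(P),P
P=pts(f);z=P[...,2]; 
b,g,r=[f['pixels'][...,i].astype(int) for i in range(3)]
wood=(r-b>50)&(r>150)&(z>30)
roi=np.zeros(z.shape,bool); roi[110:280,190:350]=1
m=cv2.morphologyEx((wood&roi).astype(np.uint8),3,np.ones((15,15)))
R,_=rect(f,m,40); print('wood top',R, cv2.boxPoints(R).tolist())
dark=(roi&(z>15)&(z<150)); R2,_=rect(f,dark,28); print('plate top',R2)
blk=roi&(z>100)&(z<140); blk[:200]=0
R3,_=rect(f,blk,120); print('block top',R3,np.median(z[blk]),blk.sum())
fence=roi&(z>55)&(z<66); print('fence',rect(f,fence,62)[0],'woodz',np.median(z[wood&roi]))
for k,n in((s,'s'),):
    P=pts(k);zz=P[...,2];ro=np.zeros(zz.shape,bool);ro[180:260,225:290]=1
    bm=ro&(zz>114)&(zz<128); print('block scene',rect(k,bm,120)[0],bm.sum())
    B,G,Rr=[k['pixels'][...,i].astype(int) for i in range(3)]
    ro[:]=0;ro[195:335,180:400]=1
    w=cv2.morphologyEx((ro&(Rr-B>50)&(Rr>150)).astype(np.uint8),3,np.ones((15,15)));print('wood scene',rect(k,w,40)[0],cv2.boxPoints(rect(k,w,40)[0]).tolist())
    st=s['pixels'][180:340,180:400]; cv2.imwrite('pics/c1.png',cv2.resize(st,None,fx=3.6,fy=3.6,interpolation=2))
E
python3 m.py
```

```text
wood top ((633.1576538085938, -1.336669921875), (180.06643676757812, 199.5130615234375), 16.487890243530273) [[518.514404296875, 68.76527404785156], [575.1387939453125, -122.54376220703125], [747.8009033203125, -71.43861389160156], [691.176513671875, 119.87042236328125]]
plate top ((588.7147216796875, -15.08209228515625), (319.0128173828125, 258.96649169921875), 16.487445831298828)
block top ((505.2933654785156, -44.560325622558594), (41.88650131225586, 70.29341888427734), 14.055584907531738) 120.76537384609222 572
fence ((608.9589233398438, 44.10724639892578), (157.54615783691406, 31.418075561523438), 16.507099151611328) woodz 41.24641858546377
block scene ((512.1785278320312, -45.6369743347168), (43.42378234863281, 73.49777221679688), 13.72218132019043) 600
wood scene ((635.9376831054688, -3.745269775390625), (180.24085998535156, 204.46322631835938), 16.321626663208008) [[520.7191162109375, 69.03987884521484], [578.17919921875, -127.1833267211914], [751.15625, -76.5304183959961], [693.6961669921875, 119.69278717041016]]
```

View pics/c1.png

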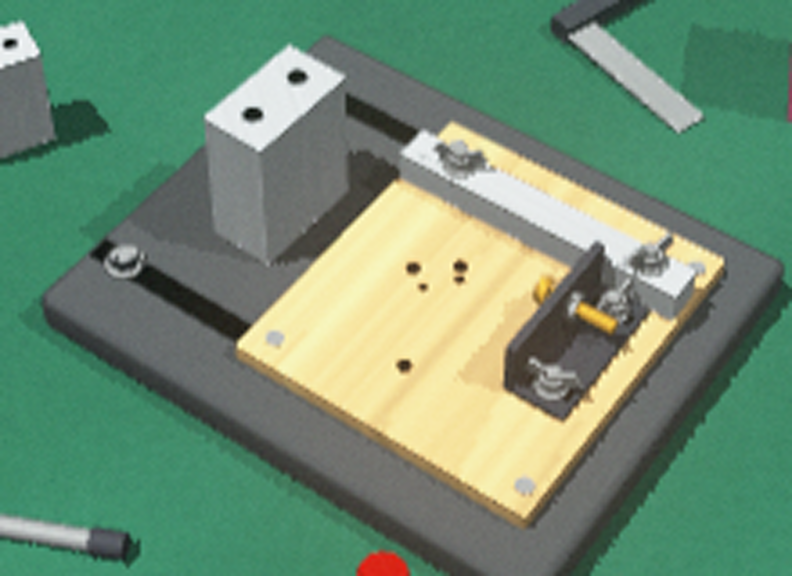

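The crop shows the grey block (about 275,155) standing on the cast plate before the board, holes up and the taller of the two grey ones, so it is confirmed. The fence, stop and brass screw head (545,290) are clear. I measured the yaw at 16.45°, with the block top at z≈121 and 42x70 mm.

```bash
cat >> h.py <<'E'
c,s_=np.cos(.2871),np.sin(.2871); O=np.array([595.,-13.5])
def fx(p):
    d=np.asarray(p,float)[...,:2]-O; return np.stack([d[...,0]*c+d[...,1]*s_,-d[...,0]*s_+d[...,1]*c],-1)
E
python3 - <<'E'
from h import *
f=dict(np.load('top.npz'));P=pts(f);z=P[...,2]
for n,(r0,r1,c0,c1,h) in dict(small=(285,315,305,345,20),green=(240,280,380,425,20),bottle=(105,140,325,355,20),stop=(140,170,240,285,70)).items():
    q=P[r0:r1,c0:c1].reshape(-1,3); q=q[(q[:,2]>h)&(q[:,2]<200)]
    F=fx(q); print(n,'h',np.percentile(q[:,2],95).round(),'world',np.percentile(q,[3,97],0).round()[:,:2].tolist(),'fx',np.percentile(F,[3,97],0).round().tolist())
# brass head in scene
s=dict(np.load('scene.npz'));hsv=cv2.cvtColor(s['pixels'],cv2.COLOR_BGR2HSV);Q=pts(s)
m=cv2.inRange(hsv,(15,190,100),(30,255,255))>0;m[:250]=0;m[275:]=0;m[:,:322]=0;m[:,360:]=0
v,u=np.where(m);F=fx(Q[m]);o=F[:,0].argsort()
print(len(u),np.c_[u,v,F.round(),Q[m][:,2].round()][o][::5].tolist())
E
```

```text
small h 76.0 world [[317.0, -153.0], [351.0, -101.0]] fx [[-302.0, -61.0], [-262.0, -9.0]]
green h 97.0 world [[397.0, -340.0], [452.0, -272.0]] fx [[-279.0, -264.0], [-214.0, -199.0]]
bottle h 117.0 world [[742.0, -192.0], [777.0, -151.0]] fx [[95.0, -218.0], [134.0, -178.0]]
stop h 81.0 world [[660.0, -28.0], [685.0, 64.0]] fx [[78.0, -39.0], [101.0, 50.0]]
0 []
```

Emit:
send_rows:
  steps:
    - [[-8,-5,0],-0.1]
    - [[-17,-10,0],-0.2]
    - [[-25,-15,0],-0.3]
    - [[-33,-20,0],-0.4]
    - [[-35,-24,0],-0.5]
    - [[-36.5,-28,0],-0.527]
    - [[-38,-32,0],-0.527]
    - [[-39.5,-36,0],-0.527]
    - [[-41,-40,0],-0.527]
    - [[-42,-44,0],-0.527]
  gripper: 0.3

```text
time: 0.93
eef_pos: [386.4, 270.0, 292.1]
orientation: [0.0, -0.143, 0.99, -0.0]
force: [0.3, 0.7, -0.0]
opening: 0.374
```

Emit:
send_rows:
  steps:
    - [[0.3,-4,0],0]
    - [[0.6,-8,0],0]
    - [[1,-12,0],0]
    - [[1.4,-16,0],0]
    - [[1.8,-20,0],0]
    - [[2.2,-24,0],0]
    - [[2.5,-28,0],0]
    - [[2.8,-32,0],0]
    - [[2.8,-33.6,0],0]
    - [[2.8,-33.6,0],0]

```text
time: 1.77
eef_pos: [455.5, -62.3, 292.3]
orientation: [0.001, -0.141, 0.99, -0.001]
force: [0.6, 0.2, -0.1]
opening: 0.35
```

```bash
cat > p.py <<'E'
from h import *
s=status.state();q=s['orientation'];y=np.arctan2(2*q[2]**2-1,2*q[1]*q[2]);F=s['force']
print('t',round(s['time'],2),'fx',fx(s['eef_pos']).round(1),'z',s['eef_pos'][2].round(1),'yawerr',round(y-np.pi/2-.2871,4),'F fx',round(F[0]*c+F[1]*s_,1),round(-F[0]*s_+F[1]*c,1),F[2].round(1),s['opening'].round(2))
E
python3 p.py
```

```text
Traceback (most recent call last):
  File "p.py", line 3, in <module>
    print('t',round(s['time'],2),'fx',fx(s['eef_pos']).round(1),'z',s['eef_pos'][2].round(1),'yawerr',round(y-np.pi/2-.2871,4),'F fx',round(F[0]*c+F[1]*s_,1),round(-F[0]*s_+F[1]*c,1),F[2].round(1),s['opening'].round(2))
                                                                                                                                                                                                     ^^^^^^^^^^^^^^^^^^
AttributeError: 'float' object has no attribute 'round'
```

Emit:
send_rows:
  steps:
    - [[0,0.2,4],0]
    - [[0,0.2,8],0]
    - [[0,0.2,12],0]
    - [[0,0.2,15],0]
    - [[0,0.2,16.2],0]
    - [[0,0.2,16.2],0]
    - [[0,0.2,16.2],0]
    - [[0,0.2,16.2],0]

```text
time: 2.43
eef_pos: [453.7, -56.1, 131.0]
orientation: [0.001, -0.143, 0.99, -0.0]
force: [-0.3, -0.7, 0.6]
opening: 0.352
```

```bash
sed -i "s/s\['opening'\].round(2)/round(float(s['opening']),2)/" p.py; python3 p.py; python3 - <<'E'
from h import *
f=grab('scene'); cv2.imwrite('pics/s1.png',cv2.resize(f['pixels'][100:340,150:430],None,fx=2.5,fy=2.5))
E
```

```text
t 2.43 fx [-147.6   -0.8] z 131.0 yawerr 0.0008 F fx -0.5 -0.6 0.6 0.35
```

View pics/s1.png

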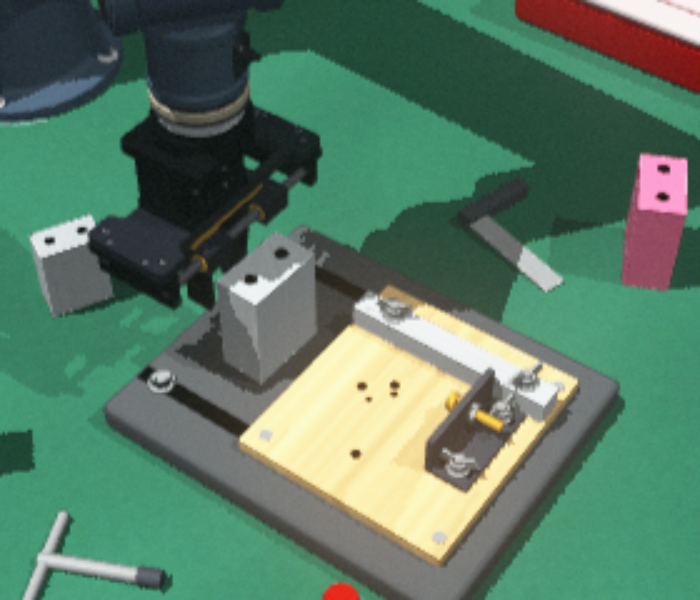

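The gripper is behind the block, its body clears the block top, and all the tools are untouched. I'll advance slowly to contact.

Emit:
send_rows:
  steps:
    - [[-0.3,-0.35,0],0]
    - [[-0.6,-0.35,0],0]
    - [[-0.9,-0.35,0],0]
    - [[-1.2,-0.35,0],0]
    - [[-1.5,-0.35,0],0]
    - [[-1.7,-0.35,0],0]
    - [[-1.9,-0.35,0],0]
    - [[-2.1,-0.35,0],0]
    - [[-2.3,-0.35,0],0]
    - [[-2.5,-0.35,0],0]

```text
time: 3.32
eef_pos: [477.9, -52.6, 130.1]
orientation: [-0.001, -0.143, 0.99, 0.0]
force: [-1.9, -0.7, 0.0]
opening: 0.351
```

```bash
python3 p.py
```

```text
t 3.32 fx [-123.4   -4.4] z 130.1 yawerr 0.0002 F fx -2.0 -0.1 0.0 0.35
```

Emit:
send_rows:
  steps:
    - [[-0.1,0,0],0]
    - [[-0.2,0,0],0]
    - [[-0.3,0,0],0]
    - [[-0.4,0,0],0]
    - [[-0.5,0,0],0]
    - [[-0.6,0,0],0]
    - [[-0.7,0,0],0]
    - [[-0.8,0,0],0]
    - [[-0.9,0,0],0]
    - [[-1.0,0,0],0]

```text
time: 4.15
eef_pos: [487.9, -49.8, 130.1]
orientation: [-0.0, -0.143, 0.99, 0.0]
force: [-1.7, 0.2, -2.5]
opening: 0.35
```

```bash
python3 p.py
```

```text
t 4.15 fx [-113.    -4.5] z 130.1 yawerr 0.0002 F fx -1.6 0.7 -2.5 0.35
```

Emit:
send_rows:
  steps:
    - [[-0.1,0,0],0]
    - [[-0.2,0,0],0]
    - [[-0.3,0,0],0]
    - [[-0.4,0,0],0]
    - [[-0.5,0,0],0]
    - [[-0.6,0,0],0]
    - [[-0.7,0,0],0]
    - [[-0.8,0,0],0]
    - [[-0.9,0,0],0]

```text
time: 4.9
eef_pos: [496.6, -47.3, 130.2]
orientation: [-0.0, -0.143, 0.99, 0.0]
force: [-2.7, -0.3, -1.0]
opening: 0.35
```

Emit:
send_rows:
  steps:
    - [[-0.08,0,0],0]
    - [[-0.16,0,0],0]
    - [[-0.24,0,0],0]

```text
time: 5.15
eef_pos: [498.8, -46.6, 130.3]
orientation: [-0.0, -0.143, 0.99, -0.0]
force: [-2.1, -0.9, -1.7]
opening: 0.35
```

Emit:
send_rows:
  steps:
    - [[-0.05,0,0],0]
    - [[-0.1,0,0],0]

```text
time: 5.32
eef_pos: [499.8, -46.4, 130.2]
orientation: [-0.0, -0.143, 0.99, 0.0]
force: [-2.3, -0.9, -0.9]
opening: 0.348
```

```bash
python3 p.py
```

```text
t 5.32 fx [-100.6   -4.5] z 130.2 yawerr 0.0001 F fx -2.4 -0.2 -0.9 0.35
```

Emit:
send_rows:
  steps:
    - [[-0.05,0,0],0]
    - [[-0.1,0,0],0]

```text
time: 5.48
eef_pos: [500.3, -46.2, 130.3]
orientation: [-0.001, -0.143, 0.99, 0.0]
force: [-4.1, -3.1, 1.6]
opening: 0.35
```

Emit:
send_rows:
  steps:
    - [[-0.05,0,0],0]
    - [[-0.1,0,0],0]

```text
time: 5.65
eef_pos: [500.5, -46.1, 130.4]
orientation: [-0.001, -0.143, 0.99, 0.0]
force: [-6.5, -4.8, 2.9]
opening: 0.351
```

Emit:
send_rows:
  steps:
    - [[-0.05,0,0],0]
    - [[-0.1,0,0],0]

```text
time: 5.82
eef_pos: [500.6, -45.8, 130.3]
orientation: [-0.002, -0.143, 0.99, 0.0]
force: [-8.1, -5.2, 4.0]
opening: 0.349
```

The foot is against the board edge: resistance began at fixture x≈-50 for the front face, as expected. Next I back off, raise and push near the top.

Emit:
send_rows:
  steps:
    - [[0.6,0,0],0]
    - [[1.2,0,0],0]
    - [[1.2,0,-2.5],0]
    - [[1.2,0,-4.6],0]
    - [[1.2,0,-4.6],0]
    - [[0.8,0,-4.6],0]
    - [[0.5,0,-4.6],0]
    - [[0.3,0,-4.6],0]
    - [[0.1,0,-4.6],0]
    - [[0,0,-4.6],0]

```text
time: 6.65
eef_pos: [501.6, -45.3, 175.3]
orientation: [-0.002, -0.143, 0.99, 0.001]
force: [-3.1, -1.5, 2.5]
opening: 0.349
```

Emit:
send_rows:
  steps:
    - [[-0.2,0,0],0]
    - [[-0.4,0,0],0]
    - [[-0.6,0,0],0]
    - [[-0.8,0,0],0]
    - [[-1.0,0,0],0]
    - [[-1.2,0,0],0]
    - [[-1.4,0,0],0]

```text
time: 7.23
eef_pos: [516.7, -41.5, 176.4]
orientation: [0.001, -0.143, 0.99, -0.0]
force: [-1.8, -0.7, 1.9]
opening: 0.345
```

```bash
python3 p.py
```

```text
t 7.23 fx [-83.   -4.7] z 176.4 yawerr 0.0001 F fx -1.9 -0.1 1.9 0.34
```

Emit:
send_rows:
  steps:
    - [[-0.2,0,0],0]
    - [[-0.4,0,0],0]
    - [[-0.6,0,0],0]
    - [[-0.8,0,0],0]
    - [[-1.0,0,0],0]
    - [[-1.2,0,0],0]
    - [[-1.4,0,0],0]
    - [[-1.6,0,0],0]
    - [[-1.8,0,0],0]
    - [[-2.0,0,0],0]

```text
time: 8.07
eef_pos: [535.5, -35.8, 176.2]
orientation: [0.0, -0.143, 0.99, -0.0]
force: [-0.5, -0.8, -0.2]
opening: 0.349
```

```bash
python3 p.py; python3 - <<'E'
from h import *
f=grab('scene'); cv2.imwrite('pics/s2.png',cv2.resize(f['pixels'][130:340,180:420],None,fx=2.5,fy=2.5))
E
```

```text
t 8.07 fx [-63.4  -4.6] z 176.2 yawerr 0.0001 F fx -0.7 -0.7 -0.2 0.35
```

View pics/s2.png

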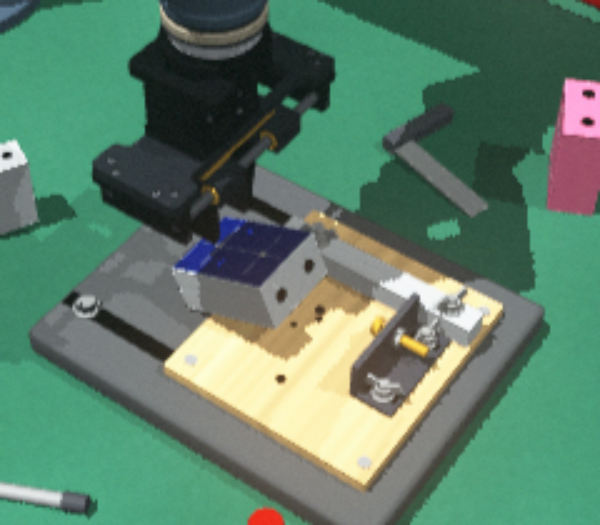

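The picture shows the block mid-topple, blue face up, its top at about (255,250), with the contact force at zero. I'll lift clear and turn for the fence push.

Emit:
send_rows:
  steps:
    - [[0.3,0,-0.5],0]
    - [[0.5,-1,-2],0]
    - [[0.5,-3,-5],0.1]
    - [[0.5,-6,-6],0.22]
    - [[0,-9,-6],0.34]
    - [[0,-12,-6],0.46]
    - [[0,-14,-6],0.58]
    - [[0,-14,-6],0.7]
    - [[0,-14,-6],0.82]
    - [[0,-14,-6],0.94]

```text
time: 8.95
eef_pos: [574.4, -170.8, 236.4]
orientation: [-0.0, 0.324, 0.946, 0.0]
force: [-0.3, 0.8, 0.4]
opening: 0.35
```

Emit:
send_rows:
  steps:
    - [[0,0,0],0.12]
    - [[0,0,0],0.24]
    - [[0,0,0],0.36]
    - [[0,0,0],0.48]
    - [[0,0,0],0.6]
    - [[0,0,0],0.631]
    - [[0,0,0],0.631]
    - [[0,0,0],0.631]

```text
time: 9.62
eef_pos: [574.6, -170.1, 236.4]
orientation: [-0.0, 0.598, 0.801, -0.0]
force: [0.2, 0.8, 0.0]
opening: 0.348
```

```bash
python3 p.py; cat > b.py <<'E'
from h import *
import sys
f=grab('top');P=pts(f);hsv=cv2.cvtColor(f['pixels'],cv2.COLOR_BGR2HSV)
s=grab('scene'); cv2.imwrite(f'pics/{sys.argv[1]}.png',cv2.resize(s['pixels'][130:340,180:420],None,fx=2.5,fy=2.5))
for n,k in(('top',f),('scene',s)):
    h=cv2.cvtColor(k['pixels'],cv2.COLOR_BGR2HSV); m=cv2.inRange(h,(105,120,40),(130,255,255))
    r=np.zeros_like(m); r[120:300,180:400]=255; m&=r
    C=max(cv2.findContours(m,0,2)[0],key=cv2.contourArea)
    W=fx(np.array([ray(k,u,v,80) for u,v in C[:,0]])).astype(np.float32)
    R=cv2.minAreaRect(W);Q=pts(k)[m>0]
    print(n,R,'z',np.percentile(Q[:,2],[10,50,90]).round(1),cv2.boxPoints(R).round(1).tolist())
E
python3 b.py s3
```

```text
t 9.62 fx [ -64.  -144.4] z 236.4 yawerr -1.5699 F fx 0.4 0.7 0.0 0.35
top ((-35.294002532958984, -3.9717483520507812), (63.44636154174805, 85.74991607666016), 89.98027038574219) z [78.1 81.3 84.4] [[-78.19999694824219, -35.70000076293945], [7.599999904632568, -35.70000076293945], [7.599999904632568, 27.700000762939453], [-78.19999694824219, 27.799999237060547]]
scene ((-33.89391326904297, -4.121311187744141), (87.73871612548828, 65.07231903076172), 0.5823009610176086) z [77.3 79.1 81. ] [[-78.0999984741211, 28.0], [-77.4000015258789, -37.099998474121094], [10.300000190734863, -36.20000076293945], [9.600000381469727, 28.899999618530273]]
```

View pics/s3.png

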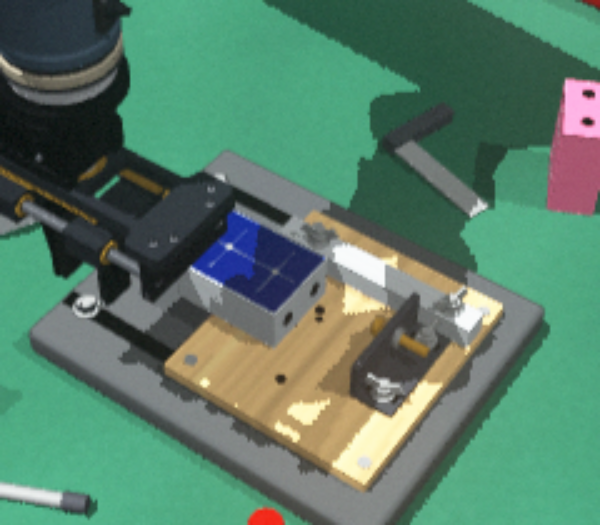

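The block lies flat, blue face up (blue face at 200-325, 215-310), z≈80, square within 0.6°, centre at fixture (-35,-4), overhang about 31 mm. I'll now go to its -y side.

Emit:
send_rows:
  steps:
    - [[2,1,0],0]
    - [[4.5,2,1],0]
    - [[6.5,3.2,3],0]
    - [[6.9,3.2,6],0]
    - [[6.9,3.2,9],0]
    - [[6.9,3.2,11],0]
    - [[6.9,3.2,11.8],0]
    - [[6.9,3.2,11.8],0]
    - [[6.9,3.2,11.8],0]

```text
time: 10.47
eef_pos: [586.4, -95.2, 118.6]
orientation: [0.0, 0.599, 0.801, 0.0]
force: [0.0, -0.2, 0.8]
opening: 0.346
```

```bash
python3 p.py
```

```text
t 10.47 fx [-31.4 -75.9] z 118.6 yawerr -1.5709 F fx -0.0 -0.2 0.8 0.35
```

Emit:
send_rows:
  steps:
    - [[0.4,0,0],0]
    - [[0.8,0,0],0]
    - [[1.1,0,0],0]
    - [[1.4,0,0],0]
    - [[1.7,0,0],0]
    - [[2.0,0,0],0]
    - [[2.2,0,0],0]
    - [[2.4,0,0],0]
    - [[2.6,0,0],0]
    - [[2.8,0,0],0]

```text
time: 11.3
eef_pos: [578.6, -68.6, 118.3]
orientation: [0.001, 0.599, 0.801, -0.0]
force: [-0.1, -2.7, -0.8]
opening: 0.353
```

```bash
python3 p.py
```

```text
t 11.3 fx [-31.3 -48.2] z 118.3 yawerr -1.5704 F fx -0.9 -2.5 -0.8 0.35
```

Emit:
send_rows:
  steps:
    - [[0.1,0,0],0]
    - [[0.2,0,0],0]
    - [[0.3,0,0],0]
    - [[0.4,0,0],0]
    - [[0.5,0,0],0]
    - [[0.6,0,0],0]
    - [[0.7,0,0],0]
    - [[0.8,0,0],0]
    - [[0.9,0,0],0]
    - [[1.0,0,0],0]

```text
time: 12.13
eef_pos: [575.3, -58.4, 118.3]
orientation: [0.0, 0.599, 0.801, -0.0]
force: [0.8, -2.6, -0.4]
opening: 0.35
```

Emit:
send_rows:
  steps:
    - [[0.05,0,0],0]
    - [[0.1,0,0],0]
    - [[0.15,0,0],0]
    - [[0.2,0,0],0]

```text
time: 12.47
eef_pos: [574.8, -56.6, 118.3]
orientation: [0.0, 0.599, 0.801, -0.0]
force: [0.8, -3.1, 0.3]
opening: 0.349
```

Emit:
send_rows:
  steps:
    - [[0.05,0,0],0]
    - [[0.1,0,0],0]
    - [[0.15,0,0],0]
    - [[0.2,0,0],0]

```text
time: 12.8
eef_pos: [574.7, -56.2, 118.4]
orientation: [0.001, 0.598, 0.801, -0.001]
force: [0.0, -9.2, -1.3]
opening: 0.35
```

```bash
python3 p.py
```

```text
t 12.8 fx [-31.6 -35.3] z 118.4 yawerr -1.5699 F fx -2.6 -8.8 -1.3 0.35
```

The fence is met. I'll press it up gently.

Emit:
send_rows:
  steps:
    - [[0.04,0,0],0]
    - [[0.08,0,0],0]
    - [[0.1,0,0],0]
    - [[0.1,0,0],0]

```text
time: 13.13
eef_pos: [574.7, -56.2, 118.4]
orientation: [0.002, 0.598, 0.801, -0.001]
force: [0.9, -11.1, -1.6]
opening: 0.352
```

Emit:
send_rows:
  steps:
    - [[0.04,0,0],0]
    - [[0.07,0,0],0]
    - [[0.07,0,0],0]

```text
time: 13.38
eef_pos: [574.7, -56.1, 118.5]
orientation: [0.002, 0.598, 0.801, -0.001]
force: [0.3, -13.7, -0.7]
opening: 0.348
```

Emit:
send_rows:
  steps:
    - [[0.05,0,0],0]
    - [[0.1,0,0],0]
    - [[0.1,0,0],0]
    - [[0.1,0,0],0]
    - [[0.1,0,0],0]
    - [[0.1,0,0],0]

```text
time: 13.88
eef_pos: [574.7, -56.0, 118.6]
orientation: [0.003, 0.598, 0.801, -0.002]
force: [-0.3, -16.5, -0.5]
opening: 0.349
```

```bash
python3 p.py
```

```text
t 13.88 fx [-31.5 -35. ] z 118.6 yawerr -1.5692 F fx -4.9 -15.7 -0.5 0.35
```

Pressed at 16-17 N against the fence. I'll hold, release, and go round to the foot end.

Emit:
send_rows:
  steps:
    - [[0,0,0],0]
    - [[0,0,0],0]
    - [[0,0,0],0]
    - [[-0.2,0,0],0]
    - [[-0.5,0,0],0]
    - [[-1.5,0,0],0]
    - [[-2.5,0,0],0]
    - [[-2.5,0,-3],0]
    - [[-2.5,0,-6],0]
    - [[-2.5,0,-8],0]

```text
time: 14.72
eef_pos: [581.0, -76.5, 199.9]
orientation: [0.0, 0.599, 0.801, 0.0]
force: [0.9, 0.2, 0.3]
opening: 0.349
```

Emit:
send_rows:
  steps:
    - [[0,-2,0],-0.12]
    - [[0,-4,0],-0.24]
    - [[1,-6,0],-0.36]
    - [[3,-7,0],-0.48]
    - [[5,-7.8,0],-0.6]
    - [[6.6,-7.8,0],-0.72]
    - [[6.6,-7.8,0],-0.84]
    - [[6.6,-7.8,0],-0.96]
    - [[6.6,-7.8,0],-1.08]
    - [[6.6,-7.8,0],-1.2]

```text
time: 15.55
eef_pos: [486.9, -34.7, 198.3]
orientation: [-0.0, 0.039, 0.999, 0.0]
force: [-0.3, -0.2, -0.0]
opening: 0.346
```

Emit:
send_rows:
  steps:
    - [[0,0,0],-0.12]
    - [[0,0,0],-0.24]
    - [[0,0,0],-0.36]
    - [[0,0,0],-0.371]
    - [[0,0,0],-0.371]

```text
time: 15.97
eef_pos: [487.0, -34.9, 198.2]
orientation: [-0.0, -0.142, 0.99, 0.0]
force: [0.2, -0.6, -0.1]
opening: 0.347
```

```bash
python3 p.py; python3 b.py s4
```

```text
t 15.97 fx [-109.7   10.1] z 198.2 yawerr -0.0025 F fx 0.0 -0.6 -0.1 0.35
top ((-3.8302083015441895, -6.38016414642334), (28.161327362060547, 23.200542449951172), 88.4337158203125) z [78.  81.9 86.5] [[-15.800000190734863, -20.100000381469727], [7.400000095367432, -20.799999237060547], [8.199999809265137, 7.400000095367432], [-15.0, 8.0]]
scene ((-34.33802795410156, 11.027313232421875), (64.94378662109375, 86.64025115966797), 89.76982879638672) z [77.1 79.  80.7] [[-77.80000305175781, -21.299999237060547], [8.899999618530273, -21.600000381469727], [9.100000381469727, 43.29999923706055], [-77.5, 43.70000076293945]]
```

The scene view measures the block at y≈10, square within 0.2°, along the fence. Descending behind the foot end.

Emit:
send_rows:
  steps:
    - [[0,0,3],-0.0025]
    - [[0,0,6],-0.0025]
    - [[0,0,8],-0.0025]
    - [[0,0,8],-0.0025]
    - [[-0.4,0,8],-0.0025]
    - [[-0.8,0,8],-0.0025]
    - [[-1.2,0,8],-0.0025]
    - [[-1.5,0,8],-0.0025]
    - [[-1.7,0,8],-0.0025]
    - [[-1.9,0,8],-0.0025]

```text
time: 16.9
eef_pos: [504.4, -29.4, 118.9]
orientation: [-0.001, -0.145, 0.989, 0.0]
force: [-4.3, -2.3, 1.1]
opening: 0.349
```

Emit:
send_rows:
  steps:
    - [[-0.2,0,0],0]
    - [[-0.4,0,0],0]
    - [[-0.6,0,0],0]
    - [[-0.8,0,0],0]
    - [[-1.0,0,0],0]
    - [[-1.2,0,0],0]
    - [[-1.4,0,0],0]
    - [[-1.6,0,0],0]
    - [[-1.8,0,0],0]
    - [[-2.0,0,0],0]

```text
time: 17.73
eef_pos: [524.6, -23.6, 118.2]
orientation: [-0.0, -0.144, 0.99, 0.0]
force: [-3.5, -1.5, 2.1]
opening: 0.353
```

```bash
python3 p.py
```

```text
t 17.73 fx [-70.4  10.2] z 118.2 yawerr 0.0026 F fx -3.8 -0.5 2.1 0.35
```

Emit:
send_rows:
  steps:
    - [[-0.2,0,0],0.0025]
    - [[-0.4,0,0],0.0025]
    - [[-0.6,0,0],0.0025]
    - [[-0.8,0,0],0.0025]
    - [[-1.0,0,0],0.0025]
    - [[-1.2,0,0],0.0025]
    - [[-1.4,0,0],0.0025]
    - [[-1.6,0,0],0.0025]
    - [[-1.8,0,0],0.0025]
    - [[-2.0,0,0],0.0025]

```text
time: 18.57
eef_pos: [543.7, -17.9, 118.2]
orientation: [-0.0, -0.143, 0.99, 0.0]
force: [-3.2, -0.3, -0.5]
opening: 0.357
```

Emit:
send_rows:
  steps:
    - [[-0.1,0,0],0]
    - [[-0.2,0,0],0]
    - [[-0.3,0,0],0]
    - [[-0.4,0,0],0]

```text
time: 18.9
eef_pos: [547.4, -16.8, 118.2]
orientation: [-0.0, -0.143, 0.99, 0.0]
force: [-3.2, -0.4, -0.9]
opening: 0.351
```

Emit:
send_rows:
  steps:
    - [[-0.1,0,0],0]
    - [[-0.2,0,0],0]
    - [[-0.3,0,0],0]
    - [[-0.4,0,0],0]

```text
time: 19.23
eef_pos: [551.3, -15.7, 118.2]
orientation: [-0.0, -0.143, 0.99, 0.0]
force: [-2.3, -0.2, -0.8]
opening: 0.349
```

```bash
python3 p.py
```

```text
t 19.23 fx [-42.5  10.3] z 118.2 yawerr 0.0001 F fx -2.3 0.5 -0.8 0.35
```

Emit:
send_rows:
  steps:
    - [[-0.1,0,0],0]
    - [[-0.2,0,0],0]
    - [[-0.3,0,0],0]

```text
time: 19.48
eef_pos: [554.2, -14.8, 118.2]
orientation: [0.0, -0.143, 0.99, 0.0]
force: [-2.5, -0.2, -1.5]
opening: 0.352
```

Emit:
send_rows:
  steps:
    - [[-0.1,0,0],0]
    - [[-0.2,0,0],0]
    - [[-0.3,0,0],0]

```text
time: 19.73
eef_pos: [557.0, -14.0, 118.2]
orientation: [-0.0, -0.143, 0.99, 0.0]
force: [-2.9, 0.1, -0.8]
opening: 0.349
```

Emit:
send_rows:
  steps:
    - [[-0.1,0,0],0]
    - [[-0.2,0,0],0]

```text
time: 19.9
eef_pos: [558.4, -13.6, 118.3]
orientation: [-0.001, -0.143, 0.99, -0.0]
force: [-5.8, -3.7, 1.2]
opening: 0.353
```

Home is being felt. Pressing up in small steps.

Emit:
send_rows:
  steps:
    - [[-0.05,0,0],0]
    - [[-0.1,0,0],0]
    - [[-0.15,0,0],0]
    - [[-0.15,0,0],0]

```text
time: 20.23
eef_pos: [558.5, -13.5, 118.3]
orientation: [-0.002, -0.143, 0.99, 0.0]
force: [-6.5, -4.4, 2.3]
opening: 0.352
```

Emit:
send_rows:
  steps:
    - [[-0.05,0,0],0]
    - [[-0.1,0,0],0]
    - [[-0.1,0,0],0]

```text
time: 20.48
eef_pos: [558.7, -13.5, 118.3]
orientation: [-0.003, -0.144, 0.99, 0.0]
force: [-8.1, -5.6, 4.1]
opening: 0.347
```

```bash
python3 p.py
```

```text
t 20.48 fx [-34.8  10.3] z 118.3 yawerr 0.001 F fx -9.4 -3.1 4.1 0.35
```

Emit:
send_rows:
  steps:
    - [[-0.05,0,0],0]
    - [[-0.1,0,0],0]
    - [[-0.15,0,0],0]
    - [[-0.2,0,0],0]
    - [[-0.2,0,0],0]

```text
time: 20.9
eef_pos: [558.8, -13.3, 118.3]
orientation: [-0.005, -0.144, 0.99, 0.0]
force: [-12.7, -7.9, 6.0]
opening: 0.349
```

Emit:
send_rows:
  steps:
    - [[-0.05,0,0],0]
    - [[-0.1,0,0],0]
    - [[-0.1,0,0],0]

```text
time: 21.15
eef_pos: [559.0, -13.2, 118.2]
orientation: [-0.006, -0.144, 0.99, 0.0]
force: [-13.8, -9.3, 7.8]
opening: 0.352
```

```bash
python3 p.py
```

```text
t 21.15 fx [-34.5  10.5] z 118.2 yawerr 0.0015 F fx -15.9 -5.0 7.8 0.35
```

15.9 N along the fence at the hand (18 N in total). Hold, then release.

Emit:
send_rows:
  steps:
    - [[0,0,0],0]
    - [[0,0,0],0]
    - [[0,0,0],0]
    - [[0,0,0],0]
    - [[0.3,0,0],0]
    - [[0.6,0,0],0]
    - [[1.0,0,0],0]
    - [[2.0,0,0],0]
    - [[4,0,0],0]
    - [[6,0,0],0]

```text
time: 21.98
eef_pos: [507.3, -29.1, 118.7]
orientation: [0.002, -0.144, 0.99, -0.001]
force: [-0.7, -0.0, 0.0]
opening: 0.352
```

Emit:
send_rows:
  steps:
    - [[3,0,-3],0]
    - [[6,0,-6],0]
    - [[8,0,-9],0]
    - [[8,0,-9],0]

```text
time: 22.32
eef_pos: [427.7, -51.9, 212.0]
orientation: [0.002, -0.143, 0.99, -0.001]
force: [0.2, 0.1, 0.3]
opening: 0.352
```

```bash
python3 p.py; python3 b.py s5; python3 - <<'E'
from h import *
s=dict(np.load('scene.npz'));t=dict(np.load('top.npz'))
a=cv2.resize(s['pixels'][190:310,260:400],(560,480),interpolation=2);b=cv2.resize(t['pixels'][130:250,210:270],(240,480),interpolation=2)
cv2.imwrite('pics/s6.png',np.hstack([a,b]))
E
```

```text
t 22.32 fx [-171.3   10.5] z 212.0 yawerr -0.0011 F fx 0.3 0.1 0.3 0.35
top ((21.861591339111328, 10.660379409790039), (85.57447814941406, 63.48595428466797), 0.09450570493936539) z [78.1 81.3 84.5] [[-21.0, 42.29999923706055], [-20.899999618530273, -21.200000762939453], [64.69999694824219, -21.0], [64.5999984741211, 42.5]]
scene ((22.665760040283203, 10.629615783691406), (64.9507064819336, 86.93328094482422), 89.89120483398438) z [77.3 79.1 80.8] [[-20.899999618530273, -21.799999237060547], [66.0999984741211, -21.899999618530273], [66.19999694824219, 43.0], [-20.700000762939453, 43.20000076293945]]
```

View pics/s6.png

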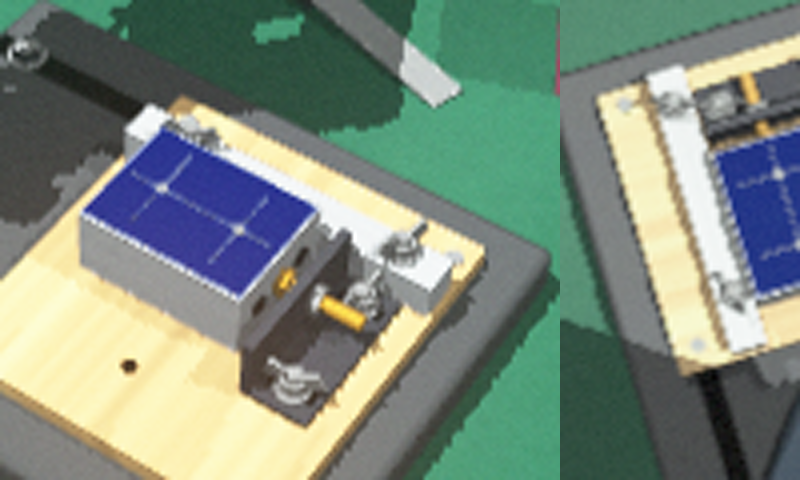

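In this view the block (80-320, 130-350) sits against the fence and touches the brass head (288,280), square within 0.1° in both cameras. The hand is clear, so I'm handing in.

```bash
python3 -c "
from cell import arm; print(arm.hand_in())"
```

```text
the job is handed in; nothing more can be done
None
```

The job is handed in. The block lies flat on the board, blue face up, against both the fence and the brass stop screw. No verdict was reported.

- **Tipping:** I slid the block's foot to the board edge with two fingers pushing low, then pushed near its top until it toppled. It came to rest with about 31 mm overhanging the edge.
- **Fence:** I slid it across and pressed with 16–17 N at the hand.
- **Stop screw:** I slid it along the fence, felt it meet the screw, and pressed with 16 N along the fence (about 18 N in total). The highest force I read on the block in the whole run was about 18 N.

**Last checks:**
- **Squareness and height:** both cameras show the block square within about 0.1°, with its top at z of about 79–81 mm (80 expected).
- **Position across:** the block's centre is at y of about 10.6 mm (10 expected against the fence).
- **Contact with the screw:** the drilled end is at the brass head in the picture.
- **Hand and tools:** the hand is clear and reads about zero force. I did not measure the tools again after the moves, but the pictures showed none of them disturbed and the hand never went near them.

**Limits of these checks:**
- **Camera accuracy:** the cameras are only good to about 2 mm, so they cannot confirm the 1.8 mm gaps. Those rest on the contact I felt when pressing.
- **Small sideways shift:** the scene camera's y reading changed by 0.4 mm between the two presses, which I took as noise and did not re-press.

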